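# Reset the brake collar on the spine-label roll stand

### The job

The new roll of spine labels is loose on its stand. Loosen the thumb screw of the set collar, slide the collar along the shaft until its spring holds the roll home against the end flange with about 11 newtons, and tighten the screw fully again while you keep up that push, so that the pressure stays when you let go. Never squeeze the roll with more than about 20 newtons, and leave everything else on the desk where it is.

Things in the scene. Friction and masses are not known exactly. Their poses are not given: they have to be found in the camera images.
- stand: Grey label-roll stand fixed to the worktop: base 150 mm (its x) by 300 mm (its y), uprights at its y = +-130 mm (tops 98 mm high) carrying a 16 mm steel shaft along its y, 85 mm above its underside. Origin at the centre of the underside, z up. Along the shaft from -y to +y: end flange, label roll, pressure disc with spring, set collar. The collar is pushed along the stand's -y.
- flange_face (a point): Centre, on the shaft axis, of the face of the black end flange (74 mm disc, fixed on the shaft) that the roll must sit against; at y = -110 mm of the stand. Axes as the stand's.
- roll: White roll of spine labels on the shaft, 100 mm across, 60 mm wide; origin at its middle on the shaft axis, axes as the stand's; y = -80 mm of the stand when home. It slides with 1 to 2 N of drag and starts 6 to 16 mm off the flange. Its 44 mm cardboard core stands out 2 to 14 mm towards the collar: this differs from roll to roll and is not measured, so where the disc meets it must be felt.
- collar: Steel set collar, 40 mm across, 24 mm long; origin at its middle on the shaft axis, axes as the stand's. Screw loose: it slides with about 1 N of drag (20 to 55 mm to go, it can go 65 mm) and its spring pushes it back if let go. Screw tight: it cannot be moved without force.
- spring_face (a point): Centre of the face of the collar's 40 mm black pressure disc with the spring free, 57 mm from the collar's origin towards -y of the stand (this point moves with the collar and does not show the compression). The spring behind the disc has no preload, pushes 6 N per mm pressed in, and bottoms after 6 mm.
- set_screw (a joint): Angle of the collar's brass thumb screw in rad: 0 fully tight (a stop), growing counter-clockwise seen from above, up to 3.0. It starts at 0 to 0.1. The collar is gripped below about 0.75, harder the nearer to 0 (some 30 N when tight), and free above. Turning takes 0.1 to 0.2 N m; the screw stays where it is left.
- knob (a point): Middle of the knurled brass head of the thumb screw: a round knob 28 mm across, 20 mm high, axis vertical, on top of the collar; this point is 38 mm straight above the shaft axis, 123 mm above the worktop, 18 mm above the collar's top. It can be gripped from above at any yaw; pushed sideways it carries the collar along.
- labelled_book: Bystander: hardback book lying flat, orange and purple cover, 195 x 129 x 26 mm, to the right; origin at the centre of its underside.
- tape_roll: Bystander: roll of masking tape lying flat, 96 mm across, 25 mm high, at the left; origin at the centre of its underside.

How it is judged:
By the outcome, as a careful person would: the job done as asked, in the order asked, and still so for the second after the job is handed in, with the robot touching nothing.
It also fails if it takes over 50 s, if anything falls off the work surface, if the arm or the gripper's body presses on something with over 40 N, if the wrist force passes 120 N, or if a joint passes its speed limit or range.

### The arm

A 6-joint arm with a two-finger parallel gripper is mounted at the origin on a cart in front of the work surface, level with it; the furniture and walls round the work are solid. World frame = base frame: x ahead of the robot, y to its left, z up, the work surface at z = 0. Lengths are in mm, angles in rad, forces in N, time in s.
With the tool pointing down it reaches from about 250 to 800 mm from the base axis. Payload 8.5 kg.
Tool frame: the origin (TCP) lies between the finger pads; the fingertips stand 19 mm ahead of it and the grasp point (between the pads) is the TCP (nose_length is the distance from the TCP to the fingertips, in mm); z points along the fingers, y is the line along which they close (so a half turn about z gives the same grasp; the last joint's range is limited). The gripper opens to 85 mm and grips with 20 to 120 N. Pads are 22 mm wide; open, the fingers measure 114 mm over their backs; the gripper's body (76 mm by 85 mm) begins 54 mm behind the grasp point. The pads swing forward as they close: fully open they stand 13 mm farther back than shut.
Start: joints at [-1.113, 0.238, -0.013, 1.319, 0, 1.571], TCP at [232.017, -470.902, 250.276] pointing down, gripper open.
Joint ranges: [-2.66, 2.66], [-1.03, 1.9], [-1.14, 1.46], [-1.82, 2.27], [-1.45, 1.34], [-3.14, 3.14]. Speed limits (rad/s): [2.22, 2.22, 2.79, 3.14, 3.14, 3.14].

### API

Orientations are given as a unit quaternion [w, x, y, z].
In Python, from bench import get_state, camera, sign_off, nose_length gives the robot as it stands. The module is installed in compiled form; this text tells all that it offers.
- The arm moves only by the shell command python3 -m handwheel 'ROWS' [OPENING] [FORCE]. ROWS is JSON, a list that holds one entry, the list of rows, each a list of 6 numbers: the shift along the tool's x, y, z in units of 50 mm (1.0 is 50 mm), then the turn, a rotation vector about the tool's x, y, z in rad. A call has 1 to 20 rows; each row is the pose to reach, as a shift and turn from the pose commanded when the call began, along the tool's axes at that moment; what a row does not reach only later rows make up. A row lasts 1/10 s, in which the tool goes at most 50 mm and 8.59 degrees, less where a joint would pass 70% of its speed; a pose out of reach is approached as far as the arm can. A call with a gripper value outside its range is refused whole. OPENING is the opening, from 0 (shut) to 1 (fully open), set as the call begins (- or left out, the last holds). The fingers move at their own pace and stop on an object; FORCE is the grip in N (left out, the last holds). Time passes only in rows, so rows that repeat a pose let the fingers close. It gives the time, the measured TCP pose, the force, the opening and the grip force at its end, in the units of the state.
- get_state(): the state, without advancing time (a new reading comes with each control period).
- camera(name): name is "scene" or "top"; returns a dict with "image" (480x640x3 uint8, blue, green, red), "depth" (480x640 float32, mm along the optical axis (not along the pixel's ray), 0 where there is no reading), "mtx" (3x3 intrinsics, pixels), "camera_from_world" (4x4, takes a point from world to camera coordinates). Camera axes: x right, y down, z forward; pixel columns grow to the right and rows downward; lengths in mm; the calibration is good to about 2 mm. A picture is of the moment at which its call begins.
- sign_off(): hands the job in; it is judged then, once.
The state is a dict: "t": time; "qpos": joint angles; "qd": joint speeds; "effort": joint torques, N m; "tcp_pos": TCP position; "tool_rot": TCP orientation; "wrist_force": force on the tool from outside, world axes, zero at the start; "ft_torque": the same for the moment, N m; "width": opening from 0.0 (shut) to 1.0 (fully open); "grip_force": force on a finger pad.
Only numpy, scipy, OpenCV 4.12 (cv2) and the standard library are available. Lean on these libraries where they do the work, as an engineer would, in place of code of your own. Each camera call takes 0.05 s, during which the arm holds its last target. There are 200 camera calls.

## Working session

There is one attempt and no reset: what is moved stays moved. The work goes in short steps, Python scripts to look and compute and a shell command to move; the robot and the scene stay as the last step left them, time stands still between calls to the robot, and variables do not carry over. Pictures are saved under pics/ and viewed, at most 10 in all, crops included, and the job is handed in when it is done.

```bash
mkdir -p pics; python3 - <<'E'
from bench import *
import cv2,numpy as np
for n in("scene","top"):
    c=camera(n); cv2.imwrite(f"pics/{n}0.png",c["image"]); np.savez(f"{n}0.npz",**c)
    print(n,c["mtx"].tolist(),np.round(c["camera_from_world"],3).tolist())
s=get_state();print(s, nose_length)
E
```

```text
scene [[612.2037381697882, 0.0, 321.59145032908395], [0.0, 612.2037381697882, 236.0895535755608], [0.0, 0.0, 1.0]] [[-0.609, -0.793, 0.019, 279.277], [-0.609, 0.452, -0.652, 455.527], [0.508, -0.409, -0.758, 1266.378], [0.0, 0.0, 0.0, 1.0]]
top [[527.609608576511, 0.0, 322.5569615837671], [0.0, 527.609608576511, 239.46452667517423], [0.0, 0.0, 1.0]] [[0.018, -1.0, -0.016, -77.886], [-0.998, -0.016, -0.065, 541.588], [0.065, 0.018, -0.998, 1275.21], [0.0, 0.0, 0.0, 1.0]]
{'t': 0.1, 'qpos': array([-1.11300378e+00,  2.38695324e-01, -1.41574680e-02,  1.31919930e+00,
        4.34080344e-06,  1.57081759e+00]), 'qd': array([ 0.00048655, -0.00095963,  0.00210558,  0.00081776,  0.00066219,
        0.00129742]), 'effort': array([-5.73261714e-04, -5.39718211e+01,  3.46998847e+01,  1.33929306e-02,
       -1.01229523e-04,  3.66901261e-06]), 'tcp_pos': array([ 231.88264881, -470.63141937,  249.76011565]), 'tool_rot': array([-6.11996447e-04,  9.73919647e-01,  2.26892324e-01, -1.40360909e-04]), 'wrist_force': array([-0.32422991,  0.1035993 ,  0.42244247]), 'ft_torque': array([ 0.00226655, -0.00348116,  0.02543921]), 'grip_force': 0.0, 'width': 0.999029032223329} 19.0
```

```bash
ls -la
```

```text
total 4220
drwxr-xr-x  3 agent agent    4096 Nov 28 21:55 .
drwxr-xr-x 23 root  root     4096 Nov 28 21:54 ..
drwxr-xr-x  2 agent agent    4096 Nov 28 21:55 pics
-rw-r--r--  1 agent agent 2151610 Nov 28 21:55 scene0.npz
-rw-r--r--  1 agent agent 2151610 Nov 28 21:55 top0.npz
```

View pics/scene0.png

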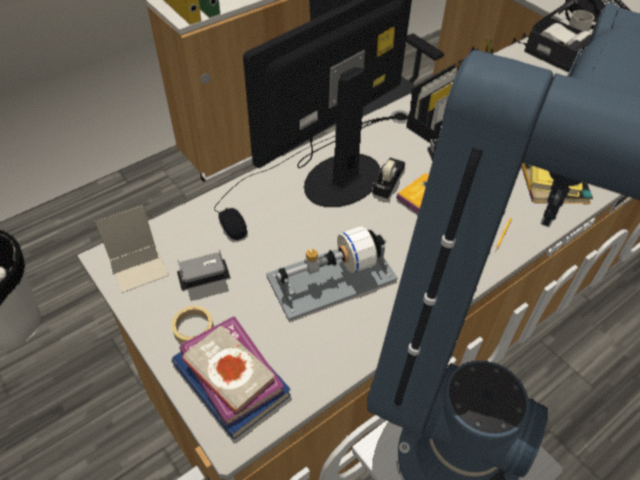

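View pics/top0.png

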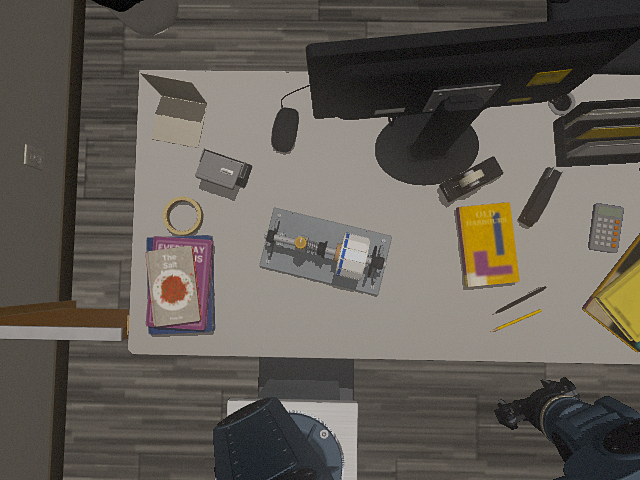

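The top view shows the stand (base corners near (275,208), (392,235), (378,296), (261,267)). The brass knob is at about (301,242), the roll at (352,255) and the black flange at (376,264). The scene view has the knob at (312,256).

```bash
cat > h.py <<'E'
import cv2,numpy as np
def cloud(c):
    v,u=np.mgrid[:480,:640]; K=c["mtx"]; d=c["depth"]
    p=np.stack([(u-K[0,2])*d/K[0,0],(v-K[1,2])*d/K[1,1],d],-1)
    T=np.linalg.inv(c["camera_from_world"]); return p@T[:3,:3].T+T[:3,3]
def ray_at_z(c,u,v,z):
    T=np.linalg.inv(c["camera_from_world"]); d=T[:3,:3]@np.linalg.solve(c["mtx"],[u,v,1.]); o=T[:3,3]
    return o+d*(z-o[2])/d[2]
def proj(c,p):
    q=c["camera_from_world"]@np.r_[p,1]; q=c["mtx"]@q[:3]; return q[:2]/q[2]
E
python3 - <<'E'
from h import *
c=np.load("top0.npz"); P=cloud(c); 
w=P[200:300,255:400]; print("table z",np.median(P[300:340,240:420,2]))
z=P[...,2]; m=np.zeros_like(z,bool); m[195:310,250:400]=True
m&=(z>6)&(c["depth"]>0)
pts=P[m][:,:2].astype(np.float32); n=len(pts)
r=cv2.minAreaRect(pts); print(n,r)
lo=P[m&(z<30)]; print("base z",np.median(lo[:,2])); print(cv2.minAreaRect(lo[:,:2].astype(np.float32)))
for n,(x0,x1,y0,y1) in dict(scene=(295,330,240,285),top=(285,318,228,256)).items():
    c=np.load(n+"0.npz"); I=c["image"][y0:y1,x0:x1]; H=cv2.cvtColor(I,cv2.COLOR_BGR2HSV)
    k=cv2.inRange(H,(10,110,90),(30,255,255))>0
    v,u=np.nonzero(k); Pk=cloud(c)[y0:y1,x0:x1][k]
    print(n,len(u),u.mean()+x0,v.mean()+y0,u.min()+x0,u.max()+x0,v.min()+y0,v.max()+y0,np.median(Pk,0),np.percentile(Pk[:,2],[5,50,95]), ray_at_z(c,u.mean()+x0,v.mean()+y0,130))
c=np.load("top0.npz");cv2.imwrite("pics/crop.png",np.hstack([cv2.resize(c["image"][200:305,255:400],None,fx=5,fy=5,interpolation=cv2.INTER_CUBIC)]))
E
```

```text
table z 0.336922168466117
7556 ((514.4713745117188, -72.71263122558594), (276.87115478515625, 366.1581115722656), 1.5217185020446777)
base z 14.097810474562493
((514.4713745117188, -72.71263122558594), (276.87115478515625, 366.1581115722656), 1.5217185020446777)
scene 105 311.56190476190477 255.05714285714285 306 317 249 261 [521.814018   -15.64228184 131.72276704] [121.5438809  131.72276704 135.98122303] [523.2402596 -16.688906  130.       ]
top 107 300.2429906542056 242.71028037383178 295 306 237 248 [526.51451735 -20.76016066 133.28483571] [126.53260844 133.28483571 137.0025548 ] [527.38358755 -20.89708448 130.        ]
```

View pics/crop.png

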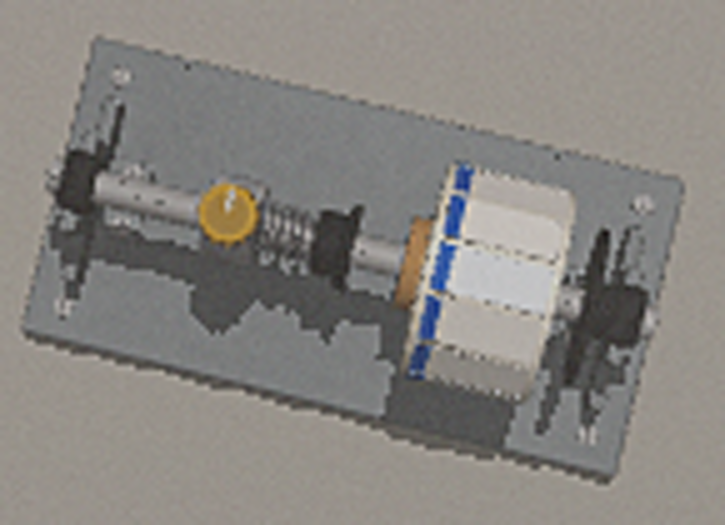

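The crop shows the base's far edge running from (97,38) to (684,178), the knob at (228,212), the disc at (335,240), the cardboard core at (413,262), and the flange and upright at about (615,310). Next I'll get the stand yaw and the knob position.

```bash
python3 - <<'E'
from h import *
from scipy.optimize import least_squares
c=np.load("top0.npz"); s=np.load("scene0.npz")
px=lambda a,b:(255+(a+.5)/5-.5,200+(b+.5)/5-.5)
TL,TR,BR,BL=[ray_at_z(c,*px(*q),14) for q in((97,38),(684,178),(613,475),(27,330))]
print(TL,TR,BR,BL,"len",np.linalg.norm(TR-TL),np.linalg.norm(BL-TL))
d=(TL-TR)[:2]; d2=(BL-BR)[:2]; yaw=np.arctan2(-d[0],d[1]); yaw2=np.arctan2(-d2[0],d2[1]); print("yaw",yaw,yaw2,"centre",(TL+TR+BR+BL)/4)
k1=(300.24,242.71); k2=(311.56,255.06)
f=lambda p:np.r_[proj(c,p+[0,0,8])-k1,proj(s,p+[0,0,3])-k2]
r=least_squares(f,[525,-20,123]); print("tri",r.x,r.fun)
g=lambda p:f(np.r_[p,123]); r=least_squares(g,[525,-20]); print("z fixed",r.x,r.fun)
cen=((TL+TR+BR+BL)/4)[:2]; ey=np.array([-np.sin(yaw),np.cos(yaw)]); ex=np.array([np.cos(yaw),np.sin(yaw)])
k=r.x; print("knob in stand",(k-cen)@ex,(k-cen)@ey)
from bench import get_state
st=get_state(); p=st["tcp_pos"]
t=2*np.arctan2(.226892,.97392); X=np.array([np.cos(t),np.sin(t)]);Y=np.array([np.sin(t),-np.cos(t)])
dd=k-p[:2]; print("tool yaw x",t,"shift tool mm",dd@X,dd@Y,"dz",p[2]-123)
E
```

```text
[620.86965462  52.66047679  14.        ] [ 556.28523277 -237.17410053   14.        ] [ 410.73960702 -203.99071      14.        ] [476.29736202  83.64655705  14.        ] len 296.94314229875755 147.85562200480067
yaw -0.21924996403438612 -0.22409024169752204 centre [516.04796411 -76.21444417  14.        ]
tri [527.72916285 -20.52981585 119.61411283] [-0.09524525 -0.09340685  0.13964824  0.02027219]
z fixed [526.85956808 -20.05252891] [-0.40575476  0.20172183  0.20901592 -0.55653781]
knob in stand -1.6622985680342524 57.16894497922031
tool yaw x 0.45777049164940337 shift tool mm 463.7391142237668 -273.8224851392753 dz 126.76011564611855
```

```bash
python3 -m handwheel '[[[1,-0.6,0,0,0,-0.1],[2,-1.2,0,0,0,-0.2],[3,-1.8,0,0,0,-0.3],[3.9,-2.3,0,0,0,-0.4],[4.7,-2.8,0,0,0,-0.5],[5.5,-3.25,0,0,0,-0.6],[6.3,-3.7,0,0,0,-0.7],[7.1,-4.2,0,0,0,-0.8],[7.9,-4.65,0,0,0,-0.891],[8.6,-5.05,0,0,0,-0.891],[9.1,-5.35,0,0,0,-0.891],[9.284,-5.466,0.6,0,0,-0.891],[9.284,-5.466,1.0,0,0,-0.891],[9.284,-5.466,1.0,0,0,-0.891],[9.284,-5.466,1.0,0,0,-0.891]]]' 1 20; python3 -c "
from bench import *
s=get_state();print(s['qpos'],s['wrist_force'])"
```

```text
t: 1.6
tcp_pos: [527.4, -20.7, 200.4]
tool_rot: [-0.0, 0.781, 0.624, -0.0]
wrist_force: [0.3, -0.8, 0.0]
width: 1.001
grip_force: 0.0
[-3.91800854e-02  2.65041334e-01 -1.06320439e-01  1.20047829e+00
  4.48095854e-05  1.75366508e+00] [ 0.29582879 -0.75020181  0.00397782]
```

```bash
python3 -m handwheel '[[[0,0,0.4,0,0,0],[0,0,0.8,0,0,0],[0,0,1.1,0,0,0],[0,0,1.3,0,0,0],[0,0,1.45,0,0,0],[0,0,1.45,0,0,0],[0,0,1.45,0,0,0]]]' 0.6 20; python3 -m handwheel '[[[0,0,0,0,0,0],[0,0,0,0,0,0],[0,0,0,0,0,0],[0,0,0,0,0,0],[0,0,0,0,0,0],[0,0,0,0,0,0],[0,0,0,0,0,0],[0,0,0,0,0,0]]]' 0 20;python3 -c "
from bench import *
s=get_state();print(s['wrist_force'],s['ft_torque'])"
```

```text
t: 2.3
tcp_pos: [528.0, -20.7, 128.5]
tool_rot: [0.0, 0.781, 0.624, 0.0]
wrist_force: [-0.1, 0.0, -0.9]
width: 0.598
grip_force: 0.0
t: 3.1
tcp_pos: [529.4, -20.9, 128.9]
tool_rot: [0.001, 0.781, 0.624, 0.001]
wrist_force: [4.5, -1.9, 2.1]
width: 0.31
grip_force: 22.6
[ 4.52179525 -1.93019399  2.12496068] [-0.28323335 -0.8715691  -0.05670247]
```

```bash
python3 -m handwheel '[[[0,0.02,0,0,0,0],[0,0.03,0,0,0,0],[0,0.03,0,0,0,0],[0,0.03,0,0,0,0],[0,0.03,0,0,0,0]]]' 0 60;python3 -m handwheel '[[[0,0,0,0,0,-0.1],[0,0,0,0,0,-0.2],[0,0,0,0,0,-0.3],[0,0,0,0,0,-0.4],[0,0,0,0,0,-0.5],[0,0,0,0,0,-0.6],[0,0,0,0,0,-0.7],[0,0,0,0,0,-0.8],[0,0,0,0,0,-0.9],[0,0,0,0,0,-1.0],[0,0,0,0,0,-1.1],[0,0,0,0,0,-1.2],[0,0,0,0,0,-1.25],[0,0,0,0,0,-1.25],[0,0,0,0,0,-1.25]]]' 0 60; python3 -c "
from bench import *
import cv2
s=get_state();print(s['wrist_force'],s['ft_torque'],s['qpos'])
cv2.imwrite('pics/s1.png',cv2.resize(camera('scene')['image'][180:330,230:430],None,fx=3,fy=3))"
```

```text
t: 3.6
tcp_pos: [529.6, -20.9, 129.0]
tool_rot: [0.001, 0.781, 0.624, 0.001]
wrist_force: [-1.3, -0.6, 8.6]
width: 0.291
grip_force: 58.5
t: 5.1
tcp_pos: [530.3, -20.9, 128.8]
tool_rot: [0.001, 0.269, 0.963, 0.0]
wrist_force: [3.7, 0.6, 5.5]
width: 0.288
grip_force: 58.8
[3.66938675 0.58147335 5.52056535] [-0.10506057 -0.58793931  0.07508039] [-3.94542711e-02  3.15546234e-01 -2.28846408e-01  1.02357067e+00
  1.01666240e-04  5.04837734e-01]
```

View pics/s1.png

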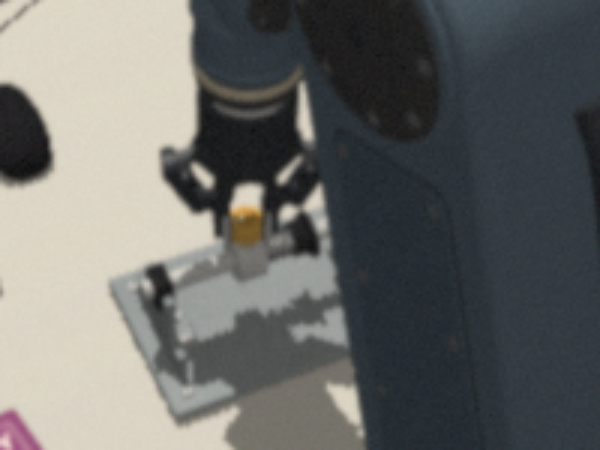

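The knob (247,225) is held cleanly between the pads, with the disc at (302,235). Now I'll slide the collar.

```bash
python3 -m handwheel '[[[-0.019,0.006,0,0,0,0],[-0.038,-0.05,0,0,0,0],[-0.06,-0.11,0,0,0,0],[-0.083,-0.18,0,0,0,0],[-0.102,-0.24,0,0,0,0],[-0.121,-0.3,0,0,0,0],[-0.134,-0.337,0,0,0,0],[-0.146,-0.373,0,0,0,0],[-0.146,-0.373,0,0,0,0]]]'; cat >> h.py <<'E'
def rep():
    from bench import get_state
    s=get_state(); f=s["wrist_force"]; p=s["tcp_pos"]; y=np.array([.22,.9755,0]); x=np.array([.9755,-.22,0])
    print("t %.2f Fy %.2f Fx %.2f Fz %.2f y %.2f x %.2f"%(s["t"],f@y,f@x,f[2],(p-[516,-76.2,0])@y,(p-[516,-76.2,0])@x))
E
python3 -c "import h;h.rep()"; for i in 1 2; do python3 -m handwheel '[[[-0.0064,-0.019,0,0,0,0],[-0.0127,-0.038,0,0,0,0]]]' >/dev/null;  python3 -c "import h;h.rep()"; done
```

```text
t: 6.05
tcp_pos: [525.9, -40.8, 128.8]
tool_rot: [0.001, 0.269, 0.963, 0.0]
wrist_force: [-0.4, -0.3, 9.4]
width: 0.289
grip_force: 59.1
t 6.05 Fy -0.37 Fx -0.30 Fz 9.44 y 36.67 x 1.85
t 6.25 Fy 0.25 Fx -0.61 Fz 9.05 y 35.00 x 1.87
t 6.45 Fy 1.42 Fx -0.67 Fz 9.11 y 33.00 x 1.82
```

```bash
python3 -m handwheel '[[[0,0,-0.008,0,0,0],[0,0,-0.016,0,0,0]]]' >/dev/null;  python3 -c "import h;h.rep()"; for i in 1 2 3 4; do python3 -m handwheel '[[[-0.0064,-0.019,0,0,0,0],[-0.0127,-0.038,0,0,0,0]]]' >/dev/null;  python3 -c "import h;h.rep()"; done
```

```text
t 6.65 Fy 0.38 Fx 2.79 Fz -0.00 y 32.89 x 1.79
t 6.85 Fy 1.54 Fx 1.49 Fz 5.54 y 30.98 x 1.82
t 7.05 Fy 1.38 Fx 0.16 Fz 5.56 y 28.88 x 1.79
t 7.25 Fy 2.41 Fx 0.78 Fz 5.76 y 26.86 x 1.80
t 7.45 Fy 2.11 Fx 0.36 Fz 5.19 y 24.87 x 1.79
```

```bash
for i in 1 2 3; do python3 -m handwheel '[[[-0.0032,-0.0095,0,0,0,0],[-0.0064,-0.019,0,0,0,0]]]' >/dev/null;  python3 -c "import h;h.rep()"; done
```

```text
t 7.65 Fy 1.77 Fx 1.40 Fz 5.13 y 23.87 x 1.79
t 7.85 Fy 1.20 Fx 0.52 Fz 5.02 y 22.88 x 1.79
t 8.05 Fy 1.89 Fx 0.97 Fz 5.34 y 21.90 x 1.78
```

```bash
for i in 1 2 3; do python3 -m handwheel '[[[-0.0032,-0.0095,0,0,0,0],[-0.0064,-0.019,0,0,0,0]]]' >/dev/null;  python3 -c "import h;h.rep()"; done
```

```text
t 8.25 Fy 1.52 Fx 1.70 Fz 5.29 y 20.88 x 1.78
t 8.45 Fy 1.30 Fx 0.92 Fz 6.09 y 19.86 x 1.79
t 8.65 Fy 1.61 Fx 0.39 Fz 5.47 y 18.87 x 1.78
```

```bash
for i in 1 2 3; do python3 -m handwheel '[[[-0.0032,-0.0095,0,0,0,0],[-0.0064,-0.019,0,0,0,0]]]' >/dev/null;  python3 -c "import h;h.rep()"; done
```

```text
t 8.85 Fy 1.47 Fx 0.24 Fz 5.43 y 17.85 x 1.79
t 9.05 Fy 4.84 Fx 0.76 Fz 5.03 y 17.21 x 1.79
t 9.25 Fy 7.95 Fx 1.15 Fz 5.74 y 16.65 x 1.78
```

```bash
python3 - <<'E'
from bench import camera
import cv2
I=camera('top')['image'][190:310,250:400]
cv2.imwrite('pics/t2.png',cv2.resize(I,None,fx=4,fy=4,interpolation=cv2.INTER_CUBIC))
E
```

```text
(no output)
```

View pics/t2.png

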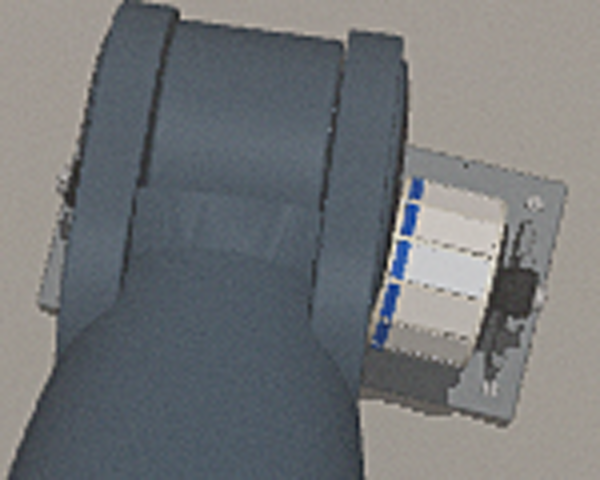

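The roll (410–503 px) now sits against the flange (about 505 px). The force climbs at about 5.5 N/mm, so the spring is compressing against a roll that is home. I'll push slightly further.

```bash
python3 -m handwheel '[[[-0.0033,-0.01,0,0,0,0],[-0.0067,-0.02,0,0,0,0]]]' >/dev/null;  python3 -c "import h;h.rep()"; for i in 1 2 3 4; do python3 -m handwheel '[[[0,0,0,0,0,0]]]' >/dev/null;  python3 -c "import h;h.rep()"; done
```

```text
t 9.50 Fy 10.05 Fx 0.21 Fz 5.38 y 16.05 x 1.78
t 9.60 Fy 8.31 Fx 1.41 Fz 5.75 y 16.04 x 1.78
t 9.70 Fy 8.34 Fx -0.26 Fz 4.37 y 16.05 x 1.78
t 9.80 Fy 9.57 Fx 0.39 Fz 5.51 y 16.06 x 1.77
t 9.90 Fy 8.71 Fx 1.29 Fz 4.81 y 16.04 x 1.78
```

```bash
python3 -m handwheel '[[[-0.0035,-0.0104,0,0,0,0],[-0.0035,-0.0104,0,0,0,0]]]' >/dev/null;  python3 -c "import h;h.rep()"; for i in 1 2 3; do python3 -m handwheel '[[[0,0,0,0,0,0]]]' >/dev/null;  python3 -c "import h;h.rep()"; done
python3 -m handwheel '[[[0,0,0,0,0,0.07],[0,0,0,0,0,0.14],[0,0,0,0,0,0.2],[0,0,0,0,0,0.2]]]'  >/dev/null; python3 -c "import h;h.rep()"
python3 -m handwheel '[[[0,0,0,0,0,0.07],[0,0,0,0,0,0.14],[0,0,0,0,0,0.2],[0,0,0,0,0,0.2]]]' ; python3 -c "import h;h.rep()"; for i in 1 2 3; do python3 -m handwheel '[[[0,0,0,0,0,0]]]' >/dev/null;  python3 -c "import h;h.rep()"; done
```

```text
t 10.10 Fy 10.61 Fx 0.42 Fz 4.32 y 15.76 x 1.77
t 10.20 Fy 9.83 Fx 0.55 Fz 4.86 y 15.77 x 1.75
t 10.30 Fy 9.81 Fx 0.32 Fz 5.03 y 15.78 x 1.77
t 10.40 Fy 9.83 Fx 0.48 Fz 5.18 y 15.76 x 1.76
t 10.80 Fy 9.86 Fx -0.53 Fz 5.36 y 15.72 x 1.71
t: 11.2
tcp_pos: [521.0, -61.3, 128.8]
tool_rot: [-0.0, 0.455, 0.891, 0.002]
wrist_force: [2.3, 8.5, 6.4]
width: 0.291
grip_force: 59.3
t 11.20 Fy 8.78 Fx 0.35 Fz 6.37 y 15.66 x 1.61
t 11.30 Fy 8.96 Fx -0.01 Fz 5.83 y 15.65 x 1.61
t 11.40 Fy 9.49 Fx -0.26 Fz 5.63 y 15.68 x 1.64
t 11.50 Fy 10.17 Fx -1.00 Fz 5.77 y 15.67 x 1.62
```

```bash
python3 -m handwheel '[[[-0.0066,-0.0075,0,0,0,0],[-0.0066,-0.0075,0,0,0,0]]]' >/dev/null;  python3 -c "import h;h.rep()"; for i in 1 2 3; do python3 -m handwheel '[[[0,0,0,0,0,0]]]' >/dev/null;  python3 -c "import h;h.rep()"; done

```

```text
t 11.70 Fy 10.13 Fx -0.87 Fz 5.24 y 15.36 x 1.62
t 11.80 Fy 10.82 Fx 0.45 Fz 6.39 y 15.38 x 1.59
t 11.90 Fy 11.90 Fx -0.54 Fz 5.88 y 15.39 x 1.63
t 12.00 Fy 11.26 Fx -0.12 Fz 5.67 y 15.37 x 1.62
```

```bash
cat > avg.py <<'E'
import sys,re,numpy as np
a=np.array([[float(x) for x in re.findall(r'(?:Fy|Fx| y) (-?[\d.]+)',l)] for l in sys.stdin]); print("Fy %.2f Fx %.2f y %.2f"%tuple(a.mean(0)), a[:,0])
E
for i in 1 2 3 4; do python3 -m handwheel '[[[0.0079,0.009,0,0,0,0]]]' >/dev/null; for j in 1 2 3; do python3 -m handwheel '[[[0,0,0,0,0,0]]]' >/dev/null;  python3 -c "import h;h.rep()"; done | python3 avg.py; done; echo up
for i in 1 2 3 4; do python3 -m handwheel '[[[-0.0079,-0.009,0,0,0,0]]]' >/dev/null; for j in 1 2 3; do python3 -m handwheel '[[[0,0,0,0,0,0]]]' >/dev/null;  python3 -c "import h;h.rep()"; done | python3 avg.py; done
```

```text
Fy 9.50 Fx -0.88 y 15.80 [ 9.32  9.17 10.  ]
Fy 8.54 Fx -0.10 y 16.13 [9.24 8.57 7.82]
Fy 6.48 Fx 0.11 y 16.46 [6.22 6.44 6.78]
Fy 5.28 Fx 0.24 y 16.79 [4.71 5.55 5.59]
up
Fy 6.53 Fx -0.26 y 16.35 [6.59 6.59 6.4 ]
Fy 7.60 Fx -0.50 y 16.02 [8.52 7.54 6.74]
Fy 9.09 Fx -0.07 y 15.68 [8.64 9.01 9.63]
Fy 10.57 Fx 0.19 y 15.36 [10.78 10.65 10.27]
```

```bash
python3 -m handwheel '[[[-0.0026,-0.003,0,0,0,0],[-0.0026,-0.003,0,0,0,0.05],[-0.0026,-0.003,0,0,0,0.1],[-0.0026,-0.003,0,0,0,0.1]]]' >/dev/null; for j in 1 2 3 4; do python3 -m handwheel '[[[0,0,0,0,0,0]]]' >/dev/null;  python3 -c "import h;h.rep()"; done | python3 avg.py
python3 -m handwheel '[[[0,0,0,0,0,0.05],[0,0,0,0,0,0.1],[0,0,0,0,0,0.1]]]'; for j in 1 2 3 4; do python3 -m handwheel '[[[0,0,0,0,0,0]]]' >/dev/null;  python3 -c "import h;h.rep()"; done | python3 avg.py
```

```text
Fy 11.21 Fx -0.42 y 15.29 [11.24 10.61 10.9  12.07]
t: 16.3
tcp_pos: [520.8, -61.7, 128.8]
tool_rot: [-0.001, 0.541, 0.841, 0.002]
wrist_force: [1.4, 10.1, 7.6]
width: 0.293
grip_force: 59.4
Fy 11.24 Fx -0.68 y 15.23 [10.76 11.48 11.14 11.58]
```

```bash
python3 -m handwheel '[[[0,0,0,0,0,0.07],[0,0,0,0,0,0.14],[0,0,0,0,0,0.21],[0,0,0,0,0,0.28],[0,0,0,0,0,0.35],[0,0,0,0,0,0.35]]]' >/dev/null; for j in 1 2 3; do python3 -m handwheel '[[[0,0,0,0,0,0]]]' >/dev/null;  python3 -c "import h;h.rep()"; done | python3 avg.py
python3 -c "
from bench import *
s=get_state();print(s['ft_torque'],s['tool_rot'])"
python3 -m handwheel '[[[0,0,0,0,0,0.07],[0,0,0,0,0,0.14],[0,0,0,0,0,0.21],[0,0,0,0,0,0.28],[0,0,0,0,0,0.33],[0,0,0,0,0,0.33]]]' >/dev/null; for j in 1 2 3; do python3 -m handwheel '[[[0,0,0,0,0,0]]]' >/dev/null;  python3 -c "import h;h.rep()"; done | python3 avg.py
python3 -c "
from bench import *
s=get_state();print(s['ft_torque'],s['tool_rot'],s['qpos'][5])"
```

```text
Fy 10.35 Fx -1.30 y 15.12 [10.09 10.23 10.74]
[ 2.03176757 -0.03392268 -0.1288068 ] [-0.00123122  0.67868795  0.73442435  0.00142287]
Fy 9.77 Fx -3.01 y 15.06 [9.95 9.45 9.91]
[ 2.0719006   0.29268672 -0.00512898] [-0.00155028  0.7901125   0.61295894  0.00108159] 1.7018307357965297
```

```bash
for i in 1 2 3; do python3 -m handwheel '[[[0,0,0,0,0,0.05],[0,0,0,0,0,0.1],[0,0,0,0,0,0.1]]]' >/dev/null; 
python3 -c "
from bench import *
import h,numpy as np
h.rep();s=get_state();r=s['tool_rot'];print(s['ft_torque'],2*np.arctan2(r[2],r[1]),s['effort'][5])";done
```

```text
t 18.80 Fy 3.31 Fx -3.60 Fz 10.41 y 13.81 x 0.74
[ 0.73967861  0.81699915 -0.00609174] 1.217216872021524 0.5453584715723991
t 19.10 Fy -3.02 Fx -5.83 Fz 12.64 y 12.80 x 0.25
[-0.19130252  1.40820151 -0.05784577] 1.116524752694256 0.5593766458332539
t 19.40 Fy -6.46 Fx -8.23 Fz 15.49 y 12.08 x -0.39
[-0.91514469  2.09548604  0.27286376] 1.0164798995800906 0.9341644495725632
```

```bash
python3 -m handwheel '[[[-0.02,-0.015,0,0,0,0],[-0.038,-0.029,0,0,0,0],[-0.038,-0.029,0,0,0,0]]]' >/dev/null; python3 -c "import h;h.rep()"; python3 -m handwheel '[[[0,0,0,0,0,0],[0,0,0,0,0,0],[0,0,0,0,0,0],[0,0,0,0,0,0]]]' 0.65 20;  python3 -c "import h;h.rep()"
python3 -m handwheel '[[[0,0,-0.5,0,0,0],[0,0,-1,0,0,0],[0,0,-1.5,0,0,0],[0,0,-1.5,0,0,0]]]'; python3 -c "
from bench import *
import cv2,numpy as np,h
c=camera('scene');cv2.imwrite('pics/s3.png',cv2.resize(c['image'][200:330,250:410],None,fx=4.5,fy=4.5,interpolation=cv2.INTER_CUBIC));np.savez('scene3.npz',**c)
h.rep()"
```

```text
t 19.70 Fy -0.11 Fx -0.90 Fz 9.27 y 11.91 x -0.60
t: 20.1
tcp_pos: [518.2, -64.3, 128.3]
tool_rot: [-0.0, 0.873, 0.488, -0.0]
wrist_force: [0.2, -1.0, -1.0]
width: 0.649
grip_force: 0.0
t 20.10 Fy -0.97 Fx 0.38 Fz -1.02 y 12.12 x -0.51
t: 20.5
tcp_pos: [519.9, -64.5, 206.5]
tool_rot: [0.001, 0.873, 0.488, 0.002]
wrist_force: [0.9, -0.1, -0.9]
width: 0.65
grip_force: 0.0
t 20.55 Fy 0.47 Fx 0.14 Fz -0.11 y 12.22 x 0.55
```

View pics/s3.png

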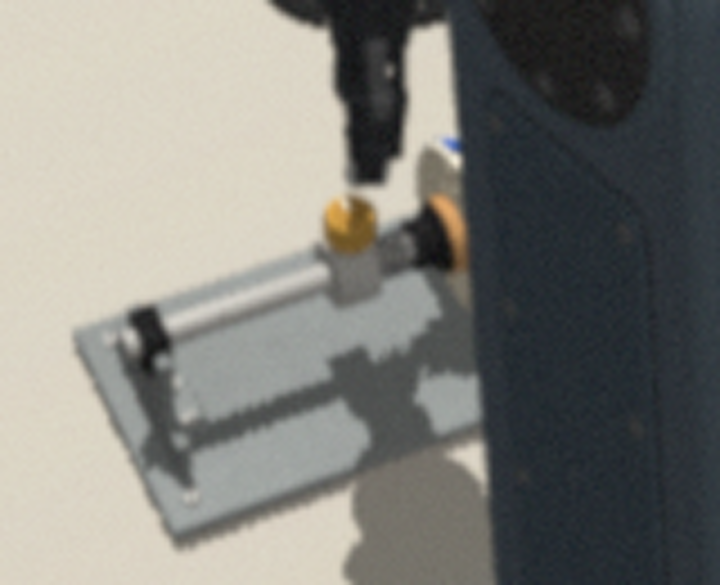

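The collar stayed put after release, with the knob at crop (350,225) and the disc against the cardboard core at (440,235). I'll move the arm aside and use the top camera to check the screw mark and the collar position.

```bash
python3 -m handwheel '[[[0.1,1,0,0,0,0],[0.2,-1,-0.2,0,0,0],[-0.5,-1.8,-0.4,0,0,0],[-1.2,-2.6,-0.6,0,0,0],[-1.9,-3.3,-0.6,0,0,0],[-2.5,-3.9,-0.6,0,0,0],[-2.8,-4.2,-0.6,0,0,0]]]'; python3 - <<'E'
from bench import camera
from h import *
c=camera('top'); np.savez('top4.npz',**c)
a=np.load('top0.npz')['image']; b=c['image']
f=lambda I,x,y:cv2.resize(I[y-15:y+15,x-18:x+18],None,fx=11,fy=11,interpolation=cv2.INTER_CUBIC)
def knob(c,x0,x1,y0,y1):
    H=cv2.cvtColor(c["image"][y0:y1,x0:x1],cv2.COLOR_BGR2HSV); v,u=np.nonzero(cv2.inRange(H,(10,110,90),(30,255,255))); 
    return len(u),u.mean()+x0,v.mean()+y0
n,u,v=knob(c,300,330,235,265); print(n,u,v)
p0=ray_at_z(c,300.24,242.71,133)[:2]; p1=ray_at_z(c,u,v,133)[:2]; print("moved",(p1-p0)@[.22,.9755],(p1-p0)@[.9755,-.22])
cv2.imwrite('pics/t4.png',np.vstack([np.hstack([f(a,300,243),f(b,int(round(u)),int(round(v)))])]))
cv2.imwrite('pics/t4b.png',cv2.resize(b[200:305,255:400],None,fx=5,fy=5,interpolation=cv2.INTER_CUBIC))
E
```

```text
t: 21.25
tcp_pos: [274.7, -70.9, 232.2]
tool_rot: [-0.001, 0.873, 0.488, -0.001]
wrist_force: [0.2, -1.6, 0.5]
width: 0.65
grip_force: 0.0
106 318.12264150943395 246.99056603773585
moved -41.025407738027106 0.14068750476382164
```

View pics/t4.png

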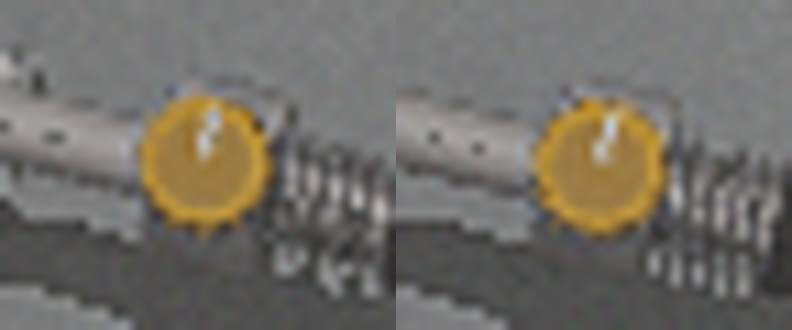

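View pics/t4b.png

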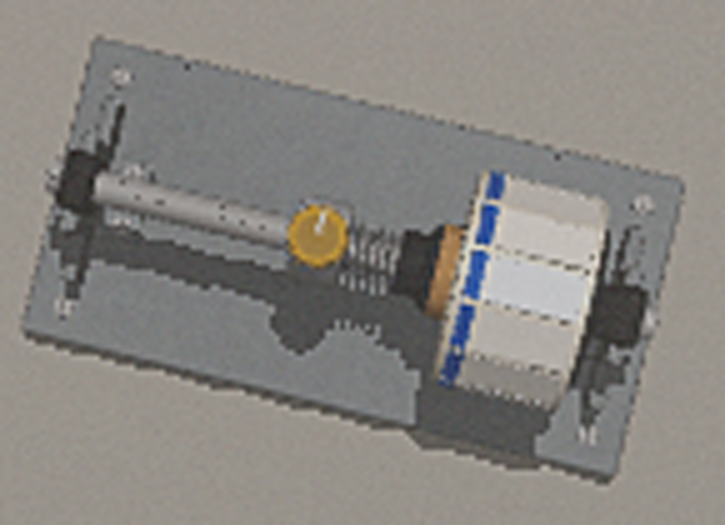

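The mark on the knob points almost the same way as at the start: about 11° right of up before, about 14° now. The disc is pressed on the core and the roll is against the flange. I'll quantify the mark angle.

```bash
python3 - <<'E'
from h import *
for n,u0,v0 in(("top0",300.24,242.71),("top4",318.12,246.99)):
    c=np.load(n+".npz"); I=c["image"].astype(float)
    v,u=np.mgrid[int(v0)-7:int(v0)+9,int(u0)-7:int(u0)+9]; w=I[v,u,0]
    m=(np.hypot(u-u0,v-v0)<5.2); base=np.median(w[m]); W=np.clip(w-base-30,0,None)*m
    # knob blob centre incl. mark
    H=cv2.inRange(cv2.cvtColor(c["image"],cv2.COLOR_BGR2HSV),(10,110,90),(30,255,255)); H[:int(v0)-9]=0;H[int(v0)+9:]=0;H[:,:int(u0)-9]=0;H[:,int(u0)+9:]=0
    (cx,cy),r=cv2.minEnclosingCircle(cv2.findNonZero(H))
    a=(W*u).sum()/W.sum(),(W*v).sum()/W.sum()
    P=ray_at_z(c,*a,133)-ray_at_z(c,cx,cy,133); print(n,(cx,cy),r,a,"world angle",np.arctan2(P[1],P[0]), "rel stand", np.arctan2(P[1],P[0])+.222)
E
```

```text
top0 (300.14556884765625, 242.74050903320312) 6.128464221954346 (np.float64(300.4851752021563), np.float64(239.56064690026955)) world angle -0.086027115624606 rel stand 0.135972884375394
top4 (318.0454406738281, 246.9545440673828) 6.045726776123047 (np.float64(318.6719160104987), np.float64(243.997375328084)) world angle -0.19053667827336732 rel stand 0.03146332172663269
```

```bash
python3 -c "
from bench import *
print(sign_off())"
```

```text
the job is handed in; nothing more can be done
None
```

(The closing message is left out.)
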